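# Index the sample carousel and load the last tube

## Task

The sampler's carousel has been left between two stations: push it round anticlockwise (seen from above; its deck has a steel peg to push on) until it clicks into the very next station, and stop there, without forcing it or pushing it on past. Then take the short capped tube from the black rack and lower it, without forcing, into the carousel's one empty holder until it stands fully home, and let go; leave everything else as it is.

Things in the scene. Friction and masses are not known exactly. Their poses are not given: they have to be found in the camera images.
- sampler: Bench-top sampler, fixed: white round bowl 280 mm across, 58 mm high; white head behind it (+x side, 95 x 220 x 105 mm, parked arm up to 216 mm). Origin on the carousel's axis at bench height, z up. In it turns the grey carousel: deck 260 mm across, top 72 mm above the bench, ten holders 36 deg apart on an 80 mm radius, nine filled (tube tops 120 mm above the bench).
- carousel (a joint): Angle of the carousel, rad, growing anticlockwise from above; starts at -0.40 to -0.25, between stations. Stations are 0.628 rad apart; the next lies near 0, but the detent under the deck is set by hand, up to 0.15 rad off either way: the station must be felt. Between stations it drags with 4 to 7 N at the peg while moving and stays where it is left.
- detent (a joint): Hidden spring ball under the deck, m: 0 fully in a notch (in a station), 0.0015 riding between notches. A notch reaches 0.05 rad to either side of the station. Past its edge the ball draws the carousel in and the push goes slack (a click); then it holds, the push climbing over some 0.05 rad: pushing it out again takes 12 to 20 N at the peg.
- peg (a point): Middle (half-way up) of the upright steel turning peg on the deck: 14 mm across, 40 mm tall (72 to 112 mm above the bench), 110 mm from the carousel's axis, 54 deg anticlockwise from the empty holder, on the robot's side; turns with the carousel. Tubes (16 mm caps) stand 80 mm from the axis 18 deg to either side of it.
- holder (a point): Centre of the mouth of the empty tube holder, a black upright cup in the carousel, bore 16 mm, mouth 78 mm above the bench, 40 mm deep, z up; 80 mm from the carousel's axis, turning with it.
- tube_mid (a point): Centre (half-way up) of the short capped tube: 82 mm long, body 13 mm across with a round bottom, orange cap 16 mm across and 18 mm tall on top, 14 g, z along the tube towards the cap. It stands upright in the rack, 36 mm deep in a 17.5 mm hole, its bottom 10 mm above the bench.
- rack: Black tube rack, 62 x 150 x 46 mm, fixed; origin centre of its underside, y along its length. Three of its holes hold tubes, 48 mm apart: the short one in any of the three.
- tall_a_mid (a point): Centre of one of the two tall tubes in the rack, 107 mm long, otherwise like the short one; to be left alone.
- tall_b_mid (a point): Centre of the other tall tube in the rack; to be left alone.
- pot_a: Specimen pot with white lid, 42 mm across, 68 mm tall; origin centre of its underside; to be left alone.
- pot_b: A second such pot; to be left alone.
- marker: Marker pen lying on the bench, 140 mm long, 17 mm thick; to be left alone.
- label_roll: Roll of labels standing on the bench, 60 mm across, 40 mm tall; to be left alone.

How it is judged (in metres and radians):
On the way:
1. the carousel is clicked into the next station, the tube not yet loaded (value of joint detent below 0.0008 m and value of joint carousel between -0.19 and 0.19 rad and horizontal distance between tube_mid and holder above 0.03 m), for 0.2 s.
At the end, for the whole second after the job is handed in: The detent ball sits in the notch of the next station (within 0.8 mm; carousel angle within 0.19 rad of 0), and the short tube stands upright (within 0.15 rad) in the empty holder (centred within 6 mm), on its floor (within 3 mm), released (value of joint detent below 0.0008 m and value of joint carousel between -0.19 and 0.19 rad and horizontal distance between tube_mid and holder below 0.006 m and z of tube_mid in the frame of holder between -0.003 and 0.004 m and angle between tube_mid's own z axis and vertical below 0.15 rad); the robot touches nothing.
It fails at once if the fingers pushed or leaned on the carousel or the sampler harder than 25 N (contact force between the fingers and sampler above 25 N).
It fails at once if the carousel was pushed on past the next station (value of joint carousel above 0.25 rad).
It fails at once if the carousel was turned backwards (clockwise) (value of joint carousel below -0.48 rad).
It fails at once if the tube was forced against the carousel or the sampler harder than 25 N (contact force between tube and sampler above 25 N).
It fails at once if a bystander was disturbed (distance of any of tall_a_mid, tall_b_mid from where it was at the start of the episode above 0.015 m or distance of any of pot_a, pot_b, marker, label_roll from where it was at the start of the episode above 0.02 m).
It also fails if it takes over 69 s, if anything falls off the work surface, if the arm or the gripper's body presses on something with over 40 N, if the wrist force passes 120 N, or if a joint passes its speed limit or range.

## Robot

A 6-joint arm with a two-finger parallel gripper is mounted at the origin on the work surface. World frame = base frame: x ahead of the robot, y to its left, z up, the work surface at z = 0. Lengths are in m, angles in degrees, forces in N, time in s.
With the tool pointing down it reaches from about 0.375 to 0.9 m from the base axis. Payload 3.1 kg.
Tool frame: the origin (TCP) lies midway between the tips of the shut fingers; the grasp point (between the pads) lies 19 mm behind it; z points along the fingers, y is the direction in which the jaws open and shut (so a half turn about z gives the same grasp; the last joint's range is limited). The gripper opens to 87 mm and grips with 3 to 60 N. Pads are 19 mm wide; open, the fingers measure 117 mm over their backs; the gripper's body (75 mm by 190 mm) begins 51 mm behind the grasp point.
Start: joints at [59.616, 30.224, 82.088, -0, 67.689, -10.227], TCP at [0.215, 0.587, 0.223] pointing down, gripper open.
Joint ranges: [-176.69, 176.69], [-43.24, 126.21], [12.49, 139.97], [-82, 262], [0, 151.66], [-163.58, 163.58]. Speed limits (degrees/s): [159.86, 159.86, 180, 180, 180, 180].

## Interface

Orientations are given as a 3x3 rotation matrix whose columns are the frame's x, y, z axes.
In Python, from rig import bot, capture, get_calibration gives the robot as it stands.
- The arm moves only by the tool play_rows, never from a script. Its arguments are lists of equal length, an entry for each row: "fingers": the closure in counts, from 0 (fully open) to 255 (shut); "linear": the shift along the tool's x, y, z in mm, a list of three; "rot": the turn, a rotation vector about the tool's x, y, z in degrees, a list of three. A call has 1 to 20 rows; each row is the pose to reach, as a shift and turn from the pose commanded when the call began, along the tool's axes at that moment; what a row does not reach only later rows make up. A row lasts 1/10 s, in which the tool goes at most 50 mm and 8.59 degrees, less where a joint would pass 70% of its speed; a pose out of reach is approached as far as the arm can. A call with a gripper value outside its range is refused whole. The fingers move at their own pace and stop on an object; the grip force is fixed at half the most. Time passes only in rows, so rows that repeat a pose let the fingers close. It gives the time, the measured TCP pose, the force and the opening at its end, in the units of the state.
- bot.read_state(): the state, without advancing time (a new reading comes with each control period).
- capture(name): name is "scene" or "top"; returns the picture (400x640x3 uint8, red, green, blue); there is no depth.
- get_calibration(name): a dict with "vfov" (degrees; the focal length in pixels is half the picture's height over the tangent of half this angle, whatever the lens; pixels are square), "cx", "cy" (the principal point, pixels), "dist" ([k1, k2, p1, p2, k3] as OpenCV has them; the pictures are not rectified), "camera_from_world" (4x4, takes a point from world to camera coordinates). Camera axes: x right, y down, z forward; pixel columns grow to the right and rows downward; lengths in m; the calibration is good to about 2 mm. A picture is of the moment at which its call begins. get_calibration takes no time and is no camera call.
- bot.hand_in(): hands the job in, once; it reports no verdict.
The state is a dict: "time_s": time; "joint_positions": joint angles; "qvel": joint speeds; "tau": joint torques, N m; "position": TCP position; "tcp_rot": TCP orientation; "force": force on the tool from outside, world axes, zero at the start; "moment": the same for the moment, N m; "opening": opening from 0.0 (shut) to 1.0 (fully open).
Only numpy, scipy, OpenCV 4.12 (cv2) and the standard library are available. Lean on these libraries where they do the work, as an engineer would, in place of code of your own. Each camera call takes 0.05 s, during which the arm holds its last target.

## Working session

There is one attempt and no reset: what is moved stays moved. The work goes in short steps, Python scripts to look and compute and a tool call to move; the robot and the scene stay as the last step left them, time stands still between calls to the robot, and variables do not carry over. Pictures are saved under pics/ and viewed, and the job is handed in when it is done.

Besides the shell and the picture viewer there is one more tool, called after "Call:" in YAML: its name, and indented under it one key for each argument. play_rows: Moves the arm, as the interface text tells. Its arguments: {"type":"object","properties":{"fingers":{"type":"array"},"linear":{"type":"array"},"rot":{"type":"array"}},"required":["fingers","linear","rot"]}

```bash
mkdir -p pics; ls; python3 - <<'E'
from rig import bot,capture,get_calibration
import cv2,numpy as np
np.set_printoptions(precision=4,suppress=True)
for n in("scene","top"):
    im=capture(n); cv2.imwrite(f"pics/{n}0.png",im[:,:,::-1]); c=get_calibration(n); print(n,c)
print(bot.read_state())
E
```

```text
pics
scene {'vfov': 47.401492438823595, 'cx': 318.03584959847814, 'cy': 198.8354517118997, 'dist': array([-0.0528,  0.    ,  0.    ,  0.    ,  0.    ]), 'camera_from_world': array([[-0.5831,  0.8123, -0.01  ,  0.3577],
       [ 0.6919,  0.4902, -0.53  , -0.3175],
       [-0.4256, -0.316 , -0.8479,  1.4376],
       [ 0.    ,  0.    ,  0.    ,  1.    ]])}
top {'vfov': 49.87761538027906, 'cx': 330.7941656259141, 'cy': 195.36114259137895, 'dist': array([-0.0604,  0.    ,  0.    ,  0.    ,  0.    ]), 'camera_from_world': array([[ 0.015 , -0.9999, -0.007 , -0.0345],
       [-0.9963, -0.0144, -0.0853,  0.564 ],
       [ 0.0852,  0.0083, -0.9963,  1.2171],
       [ 0.    ,  0.    ,  0.    ,  1.    ]])}
{'time_s': 0.1, 'joint_positions': array([ 59.6168,  30.2731,  82.1484,   0.0001,  67.6883, -10.226 ]), 'qvel': array([-0.0493, -0.1276, -0.1294, -0.0082, -0.0025,  0.0737]), 'tau': array([  0.0001, -44.0987, -17.7151,   0.0635,   0.0534,  -0.0001]), 'position': array([0.215 , 0.5862, 0.2217]), 'tcp_rot': array([[-0.9387,  0.3446, -0.001 ],
       [ 0.3446,  0.9387, -0.0017],
       [ 0.0003, -0.0019, -1.    ]]), 'force': array([ 0.849 , -0.2034,  0.2211]), 'moment': array([0.0077, 0.0254, 0.0102]), 'opening': 1.0004408430541747}
```

View pics/scene0.png

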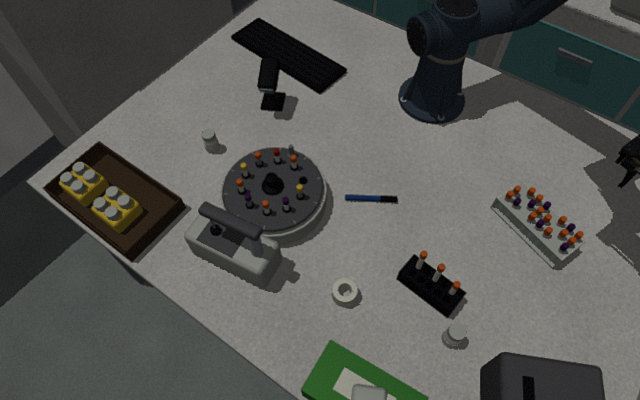

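View pics/top0.png

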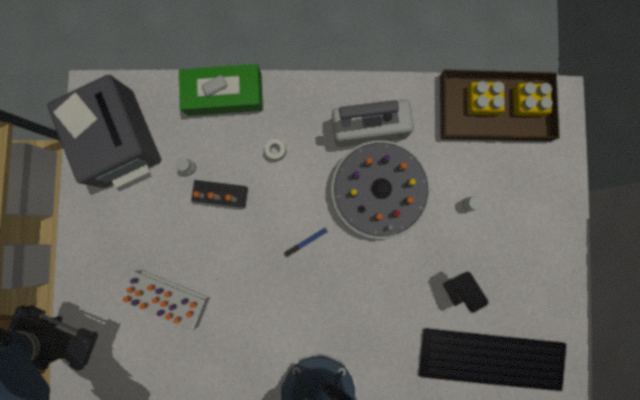

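```bash
python3 - <<'E'
import cv2,numpy as np
s=cv2.imread("pics/scene0.png");t=cv2.imread("pics/top0.png")
def crop(im,x,y,w,h,k,g=1.6):
    c=cv2.resize(im[y:y+h,x:x+w],None,fx=k,fy=k,interpolation=cv2.INTER_CUBIC)
    return np.clip(255*(c/255.)**(1/g),0,255).astype(np.uint8)
cv2.imwrite("pics/z1.png",crop(s,210,135,130,100,6))
cv2.imwrite("pics/z2.png",crop(t,320,130,120,120,5))
cv2.imwrite("pics/z3.png",np.hstack([crop(s,385,235,100,80,4),crop(t,170,150,100,80,4)]))
E
```

```text
(no output)
```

View pics/z1.png

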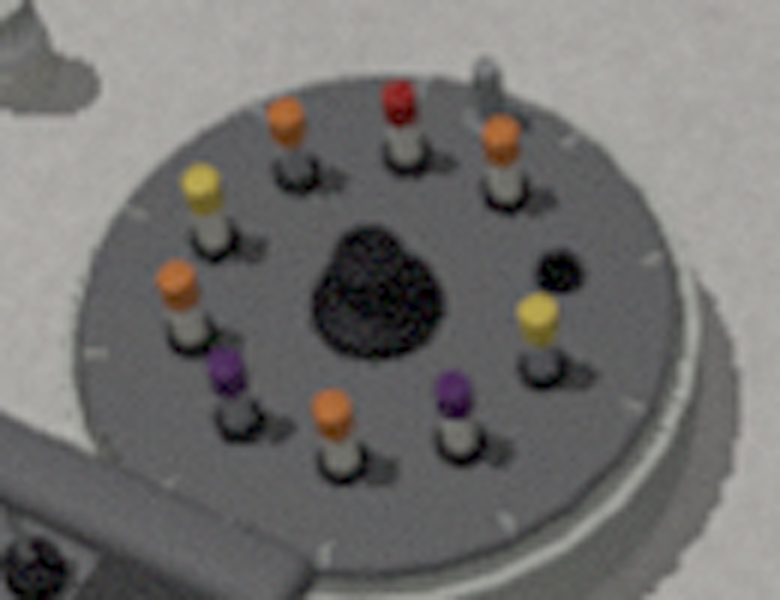

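View pics/z2.png

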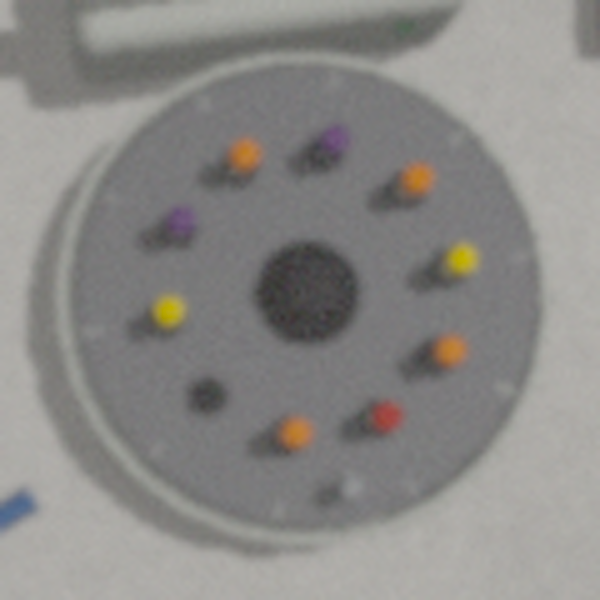

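View pics/z3.png

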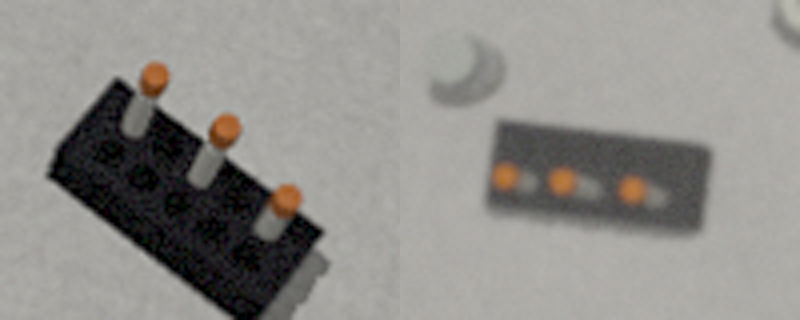

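```bash
cat > h.py <<'E'
import cv2,numpy as np
from rig import bot,capture,get_calibration
np.set_printoptions(precision=4,suppress=True)
class Cam:
    def __init__(s,n):
        c=get_calibration(n); f=200/np.tan(np.radians(c["vfov"]/2))
        s.K=np.array([[f,0,c["cx"]],[0,f,c["cy"]],[0,0,1]]);s.d=np.array(c["dist"]);T=np.array(c["camera_from_world"])
        s.R=T[:3,:3];s.t=T[:3,3];s.o=-s.R.T@s.t
    def ray(s,p):
        q=cv2.undistortPoints(np.array([[p]],float),s.K,s.d)[0,0]
        d=s.R.T@np.array([q[0],q[1],1]);return d/np.linalg.norm(d)
    def plane(s,p,z):
        d=s.ray(p);return s.o+d*(z-s.o[2])/d[2]
    def proj(s,X): return cv2.projectPoints(np.atleast_2d(np.array(X,float)),cv2.Rodrigues(s.R)[0],s.t,s.K,s.d)[0][:,0]
S,T=Cam("scene"),Cam("top")
def tri(ps,pt):
    A=np.zeros((3,3));b=np.zeros(3)
    rays=[(S.o,S.ray(ps)),(T.o,T.ray(pt))]
    for o,d in rays:
        M=np.eye(3)-np.outer(d,d);A+=M;b+=M@o
    X=np.linalg.solve(A,b)
    return X,max(np.linalg.norm((np.eye(3)-np.outer(d,d))@(X-o)) for o,d in rays)
def blobs(im,lo,hi,roi,amin=8,smin=110,vmin=50):
    hsv=cv2.cvtColor(im,cv2.COLOR_BGR2HSV);m=cv2.inRange(hsv,(lo,smin,vmin),(hi,255,255))
    x,y,w,h=roi;k=np.zeros_like(m);k[y:y+h,x:x+w]=m[y:y+h,x:x+w]
    n,l,st,c=cv2.connectedComponentsWithStats(k)
    return [(c[i],st[i,4]) for i in range(1,n) if st[i,4]>=amin]
E
python3 - <<'E'
from h import *
s=cv2.imread("pics/scene0.png");t=cv2.imread("pics/top0.png")
a=sorted([b[0] for b in blobs(s,3,20,(400,240,70,60))],key=lambda p:p[0])
b=sorted([b[0] for b in blobs(t,3,20,(185,170,70,40))],key=lambda p:-p[0])
print(a,b)
for i in range(min(len(a),len(b))): print(tri(a[i],b[i]),"short@.083",T.plane(b[i],.083),S.plane(a[i],.083))
# carousel caps
for n,im,C,roi in(("s",s,S,(220,140,110,85)),("t",t,T,(335,145,90,85))):
    P=[]
    for lo,hi,nm in((0,35,'o/y'),(120,165,'p'),(166,180,'r')):
        for c,ar in blobs(im,lo,hi,roi,5,80 if nm=='p' else 110,30):
            P.append(C.plane(c,.111)); print(n,nm,c,ar,P[-1][:2])
    P=np.array(P)[:,:2]
    A=np.c_[2*P,np.ones(len(P))];x=np.linalg.lstsq(A,(P**2).sum(1),rcond=None)[0]
    print(n,"centre",x[:2],"r",np.sqrt(x[2]+x[:2]@x[:2]), "angles",np.sort(np.degrees(np.arctan2(P[:,1]-x[1],P[:,0]-x[0]))))
E
```

```text
[array([423.0638, 254.5319]), array([440.6226, 267.3019]), array([455.9808, 284.6923])] [array([227.6364, 197.0909]), array([210.0455, 194.9318]), array([195.9286, 193.8095])]
(array([0.5489, 0.2503, 0.1102]), np.float64(0.001103861256781037)) short@.083 [0.5505 0.2581 0.083 ] [0.5354 0.2473 0.083 ]
(array([0.5541, 0.298 , 0.111 ]), np.float64(0.0013616543289663536)) short@.083 [0.5558 0.3074 0.083 ] [0.5405 0.2961 0.083 ]
(array([0.5586, 0.3455, 0.085 ]), np.float64(0.0010965958704664595)) short@.083 [0.5583 0.3471 0.083 ] [0.5583 0.3446 0.083 ]
s o/y [276.1515 151.6061] 33 [ 0.5116 -0.2066]
s o/y [257.3617 154.8723] 47 [ 0.5483 -0.24  ]
s o/y [293.1224 157.7347] 49 [ 0.502  -0.1581]
s o/y [243.26 166.02] 50 [ 0.5969 -0.2467]
s o/y [239.2157 182.0784] 51 [ 0.6407 -0.2224]
s o/y [299.2857 187.6531] 49 [ 0.567  -0.0892]
s o/y [265.0784 203.6471] 51 [ 0.6523 -0.1292]
s p [246.8387 195.2258] 31 [ 0.6595 -0.1813]
s p [284.84 199.08] 25 [ 0.6142 -0.0979]
s centre [ 0.5815 -0.1684] r 0.07966706985841693 angles [-151.3012 -114.8058  -78.8087  -42.3621   -9.3948   28.9645   65.0978
  100.3493  172.6129]
t o/y [368.4286 160.7714] 35 [ 0.6523 -0.1272]
t o/y [403.  165.5] 34 [ 0.6408 -0.2207]
t o/y [411.7714 181.4286] 35 [ 0.5978 -0.2443]
t o/y [353.1282 191.8718] 39 [ 0.5673 -0.0867]
t o/y [409.3143 199.6857] 35 [ 0.5484 -0.2377]
t o/y [396.6429 212.7857] 28 [ 0.5128 -0.2037]
t o/y [378.6857 216.3143] 35 [ 0.5027 -0.1557]
t p [386.375  157.5625] 16 [ 0.6618 -0.1757]
t p [355.9444 173.7778] 18 [ 0.6163 -0.0938]
t centre [ 0.5824 -0.1656] r 0.07992466979506187 angles [-151.3355 -115.2774  -78.9487  -43.3455   -7.2091   28.8439   64.734
  100.8673  172.8951]
```

```bash
cat >> h.py <<'E'
def rel(pos,yang,base=None):
    """shift mm (tool axes) and rotvec deg to reach pos with tool down, tool-y at world angle yang (deg)"""
    st=bot.read_state();R=np.array(st["tcp_rot"]);p=np.array(st["position"])
    a=np.radians(yang);y=np.array([np.cos(a),np.sin(a),0]);z=np.array([0,0,-1.]);x=np.cross(y,z)
    D=np.c_[x,y,z]
    return R.T@(np.array(pos)-p)*1000, np.degrees(cv2.Rodrigues(R.T@D)[0].ravel())
E
python3 - <<'E'
from h import *
c=np.array([.582,-.167])
pt=T.plane((390,227.4),.112);ps=S.plane((291.2,145.3),.112)
for P in(pt,ps): d=P[:2]-c;print("peg",P,np.hypot(*d),np.degrees(np.arctan2(d[1],d[0]))%360)
for P in(T.plane((320+207/5,130+396/5),.078),S.plane((303.3,180.3),.078)): d=P[:2]-c;print("hold",P,np.hypot(*d),np.degrees(np.arctan2(d[1],d[0]))%360)
print("pot",T.plane((183,164),.068),S.plane((457,330),.068))
print("roll",T.plane((275,150),.04))
th=np.radians(176.5);g=c+.112*np.array([np.cos(th),np.sin(th)]);print(g)
print(rel([.46,.1,.2],10.8));print(rel([*g,.19],10.8));print(rel([*g,.086],10.8));
E
```

```text
peg [ 0.4735 -0.1859  0.112 ] 0.11009901757479745 189.90519350214018
peg [ 0.4728 -0.1866  0.112 ] 0.11090489722775344 190.19064734308756
hold [ 0.5228 -0.1114  0.078 ] 0.0811772156661878 136.77816628968378
hold [ 0.5261 -0.1087  0.078 ] 0.08072303514705688 133.7825477272674
pot [0.6437 0.3928 0.068 ] [0.6436 0.3946 0.068 ]
roll [0.692  0.1364 0.04  ]
[ 0.4702 -0.1602]
(array([-397.5342, -371.9215,   22.2444]), array([-0.1085,  0.0379, 59.0427]))
(array([-496.773 , -612.6119,   32.6646]), array([-0.1085,  0.0379, 59.0427]))
(array([-496.8086, -612.4157,  136.6644]), array([-0.1085,  0.0379, 59.0427]))
```

Call:
play_rows:
  fingers: [255,255,255,255,255,255,255,255,255,255,255,255,255,255,255,255,255,255,255,255]
  linear:
    - [-36,-34,2]
    - [-72,-68,4]
    - [-108,-101,6]
    - [-145,-135,8]
    - [-181,-169,10]
    - [-217,-203,12]
    - [-253,-237,14]
    - [-289,-270,16]
    - [-325,-304,18]
    - [-361,-338,20]
    - [-398,-372,22]
    - [-414,-412,24]
    - [-430,-452,26]
    - [-447,-492,28]
    - [-464,-532,30]
    - [-480,-572,32]
    - [-497,-612,33]
    - [-497,-612,33]
    - [-497,-612,33]
    - [-497,-612,33]
  rot:
    - [0,0,5]
    - [0,0,10]
    - [0,0,15]
    - [0,0,20]
    - [0,0,25]
    - [0,0,30]
    - [0,0,35]
    - [0,0,40]
    - [0,0,45]
    - [0,0,50]
    - [0,0,55]
    - [0,0,59]
    - [0,0,59]
    - [0,0,59]
    - [0,0,59]
    - [0,0,59]
    - [0,0,59]
    - [0,0,59]
    - [0,0,59]
    - [0,0,59]

```text
time_s: 2.1
position: [0.4703, -0.1579, 0.1892]
tcp_rot: [[-0.189, 0.982, -0.001], [0.982, 0.189, 0.001], [0.002, -0.001, -1.0]]
force: [-0.1, 0.2, -0.2]
opening: 0.008
```

```bash
python3 - <<'E'
from h import *
im=capture("scene")[:,:,::-1]; cv2.imwrite("pics/s1.png",cv2.resize(im[100:260,200:400],None,fx=4,fy=4))
s=bot.read_state();print(s["time_s"],s["position"],s["force"],s["joint_positions"],s["opening"])
g=[.4702,-.1602]
print(rel([*g,.088],10.8))
E
```

```text
2.15 [ 0.4704 -0.1575  0.1893] [0.1604 0.2957 0.1825] [-31.4558  23.1389 102.3116   0.0169  54.6417 -42.3866] 0.004225082541039882
(array([ -2.696 ,  -0.5846, 101.3006]), array([-0.0589, -0.0723,  0.121 ]))
```

View pics/s1.png

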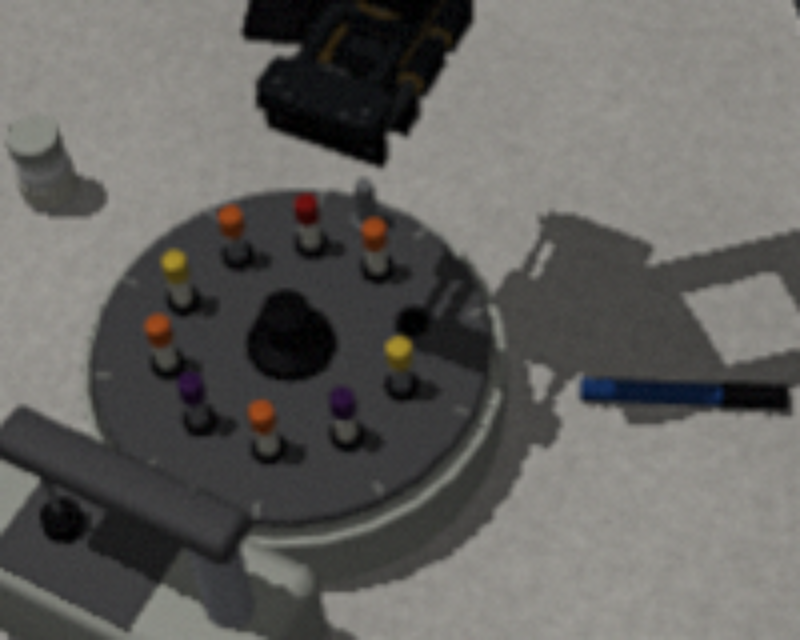

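Call:
play_rows:
  fingers: [255,255,255,255,255,255]
  linear:
    - [0,0,30]
    - [0,0,60]
    - [0,0,85]
    - [0,0,101]
    - [0,0,101]
    - [0,0,101]
  rot:
    - [0,0,0]
    - [0,0,0]
    - [0,0,0]
    - [0,0,0]
    - [0,0,0]
    - [0,0,0]

```text
time_s: 2.75
position: [0.4711, -0.158, 0.0888]
tcp_rot: [[-0.19, 0.982, -0.0], [0.982, 0.19, 0.0], [0.0, -0.0, -1.0]]
force: [0.3, -0.3, 0.4]
opening: 0.005
```

```bash
python3 - <<'E'
from h import *
im=capture("scene")[:,:,::-1]; cv2.imwrite("pics/s2.png",cv2.resize(im[110:230,210:330],None,fx=5,fy=5))
s=bot.read_state();print(s["time_s"],s["position"],s["force"])
p=s["position"][:2];c=np.array([.582,-.167]);d=p-c;r=np.hypot(*d);a0=np.degrees(np.arctan2(d[1],d[0]))%360;print(r,a0)
# arc rows
yang0=np.degrees(np.arctan2(*s["tcp_rot"][1::-1,1]));print(yang0)
for a in range(0,48,2):
    th=np.radians(a0+a);q=c+.112*np.array([np.cos(th),np.sin(th)])
    l,ro=rel([*q,s["position"][2]],yang0+a);print(a,l,ro)
E
```

```text
2.8 [ 0.4715 -0.1585  0.0893] [-0.0191 -0.5258  0.0581]
0.11080266285529317 175.57839430915516
10.92670618031078
0 [ 0.3169 -1.1546 -0.0011] [ 0.0464  0.0379 -0.    ]
2 [-3.4705 -2.1234  0.0006] [ 0.0457  0.0387 -2.    ]
4 [-7.2894 -2.9595  0.0024] [ 0.045   0.0395 -4.    ]
6 [-11.1351  -3.6617   0.0044] [ 0.0443  0.0403 -6.    ]
8 [-15.003   -4.2293   0.0065] [ 0.0436  0.0411 -8.    ]
10 [-18.8884  -4.6616   0.0087] [  0.0429   0.0419 -10.    ]
12 [-22.7865  -4.958    0.0111] [  0.0422   0.0427 -12.    ]
14 [-26.6925  -5.1181   0.0135] [  0.0415   0.0434 -14.    ]
16 [-30.6018  -5.1419   0.0161] [  0.0408   0.0442 -16.    ]
18 [-34.5095  -5.0292   0.0188] [  0.04     0.0449 -18.    ]
20 [-38.4109  -4.7802   0.0216] [  0.0393   0.0456 -20.    ]
22 [-42.3013  -4.3953   0.0245] [  0.0385   0.0464 -22.    ]
24 [-46.1758  -3.8747   0.0274] [  0.0377   0.0471 -24.    ]
26 [-50.0298  -3.2193   0.0305] [  0.037    0.0478 -26.    ]
28 [-53.8586  -2.4298   0.0337] [  0.0362   0.0485 -28.    ]
30 [-57.6575  -1.5071   0.037 ] [  0.0354   0.0492 -30.    ]
32 [-61.4218  -0.4524   0.0403] [  0.0346   0.0499 -32.    ]
34 [-65.1471   0.733    0.0437] [  0.0337   0.0506 -34.    ]
36 [-68.8288   2.0478   0.0472] [  0.0329   0.0512 -36.    ]
38 [-72.4623   3.4902   0.0508] [  0.0321   0.0519 -38.    ]
40 [-76.0432   5.0585   0.0544] [  0.0312   0.0526 -40.    ]
42 [-79.5673   6.7508   0.0581] [  0.0304   0.0532 -42.    ]
44 [-83.0301   8.5651   0.0619] [  0.0295   0.0539 -44.    ]
46 [-86.4275  10.4992   0.0657] [  0.0286   0.0545 -46.    ]
```

View pics/s2.png

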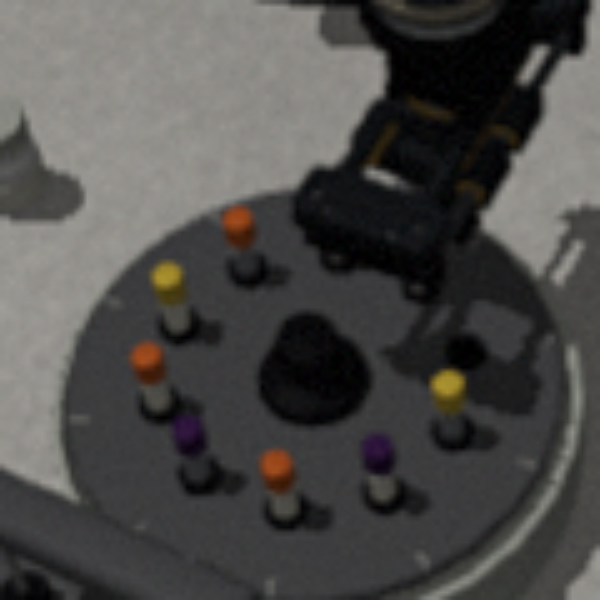

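Call:
play_rows:
  fingers: [255,255,255,255,255,255]
  linear:
    - [-3,-1.5,0]
    - [-6,-2.5,0]
    - [-8,-3.2,0]
    - [-9,-3.5,0]
    - [-9,-3.5,0]
    - [-9,-3.5,0]
  rot:
    - [0,0,0]
    - [0,0,0]
    - [0,0,0]
    - [0,0,0]
    - [0,0,0]
    - [0,0,0]

```text
time_s: 3.4
position: [0.4692, -0.1686, 0.0886]
tcp_rot: [[-0.188, 0.982, -0.0], [0.982, 0.188, 0.0], [0.0, -0.0, -1.0]]
force: [-0.1, -0.9, -0.4]
opening: 0.01
```

Call:
play_rows:
  fingers: [255,255,255,255]
  linear:
    - [-1,0,0]
    - [-2,0,0]
    - [-2,0,0]
    - [-2,0,0]
  rot:
    - [0,0,0]
    - [0,0,0]
    - [0,0,0]
    - [0,0,0]

```text
time_s: 3.8
position: [0.4696, -0.1705, 0.0885]
tcp_rot: [[-0.188, 0.982, -0.0], [0.982, 0.188, 0.0], [0.0, -0.0, -1.0]]
force: [0.4, 0.3, -0.6]
opening: 0.003
```

Call:
play_rows:
  fingers: [255,255,255,255]
  linear:
    - [-1,0,0]
    - [-2,0,0]
    - [-2,0,0]
    - [-2,0,0]
  rot:
    - [0,0,0]
    - [0,0,0]
    - [0,0,0]
    - [0,0,0]

```text
time_s: 4.2
position: [0.4696, -0.1713, 0.0885]
tcp_rot: [[-0.188, 0.982, -0.001], [0.982, 0.188, 0.002], [0.002, -0.001, -1.0]]
force: [1.6, 4.6, 1.6]
opening: 0.009
```

Call:
play_rows:
  fingers: [255,255,255]
  linear:
    - [-1,-0.15,0]
    - [-1.9,-0.3,0]
    - [-1.9,-0.3,0]
  rot:
    - [0,0,-0.5]
    - [0,0,-1]
    - [0,0,-1]

```text
time_s: 4.5
position: [0.4695, -0.1725, 0.0884]
tcp_rot: [[-0.205, 0.979, -0.001], [0.979, 0.205, 0.003], [0.003, -0.001, -1.0]]
force: [1.0, 6.1, 1.6]
opening: 0.007
```

Call:
play_rows:
  fingers: [255,255,255]
  linear:
    - [-1,-0.15,0]
    - [-1.9,-0.3,0]
    - [-1.9,-0.3,0]
  rot:
    - [0,0,-0.5]
    - [0,0,-1]
    - [0,0,-1]

```text
time_s: 4.8
position: [0.4695, -0.1743, 0.0884]
tcp_rot: [[-0.222, 0.975, -0.001], [0.975, 0.222, 0.003], [0.004, -0.001, -1.0]]
force: [1.9, 8.1, 2.1]
opening: 0.008
```

Call:
play_rows:
  fingers: [255,255,255]
  linear:
    - [-1,-0.15,0]
    - [-1.9,-0.3,0]
    - [-1.9,-0.3,0]
  rot:
    - [0,0,-0.5]
    - [0,0,-1]
    - [0,0,-1]

```text
time_s: 5.1
position: [0.4697, -0.1763, 0.0884]
tcp_rot: [[-0.239, 0.971, -0.001], [0.971, 0.239, 0.003], [0.003, -0.001, -1.0]]
force: [2.3, 7.1, 1.4]
opening: 0.007
```

Call:
play_rows:
  fingers: [255,255,255]
  linear:
    - [-1,-0.15,0]
    - [-1.9,-0.3,0]
    - [-1.9,-0.3,0]
  rot:
    - [0,0,-0.5]
    - [0,0,-1]
    - [0,0,-1]

```text
time_s: 5.4
position: [0.4698, -0.1781, 0.0884]
tcp_rot: [[-0.256, 0.967, -0.002], [0.967, 0.256, 0.004], [0.004, -0.001, -1.0]]
force: [1.5, 6.9, 2.2]
opening: 0.002
```

Call:
play_rows:
  fingers: [255,255,255]
  linear:
    - [-1,-0.15,0]
    - [-1.9,-0.3,0]
    - [-1.9,-0.3,0]
  rot:
    - [0,0,-0.5]
    - [0,0,-1]
    - [0,0,-1]

```text
time_s: 5.7
position: [0.4701, -0.1801, 0.0884]
tcp_rot: [[-0.273, 0.962, -0.001], [0.962, 0.273, 0.003], [0.004, -0.0, -1.0]]
force: [1.3, 6.9, 1.8]
opening: 0.002
```

Call:
play_rows:
  fingers: [255,255,255]
  linear:
    - [-1,-0.15,0]
    - [-1.9,-0.3,0]
    - [-1.9,-0.3,0]
  rot:
    - [0,0,-0.5]
    - [0,0,-1]
    - [0,0,-1]

```text
time_s: 6.0
position: [0.4703, -0.1819, 0.0884]
tcp_rot: [[-0.289, 0.957, -0.001], [0.957, 0.289, 0.004], [0.004, -0.0, -1.0]]
force: [1.7, 7.0, 2.0]
opening: 0.006
```

Call:
play_rows:
  fingers: [255,255,255]
  linear:
    - [-1,-0.15,0]
    - [-1.9,-0.3,0]
    - [-1.9,-0.3,0]
  rot:
    - [0,0,-0.5]
    - [0,0,-1]
    - [0,0,-1]

```text
time_s: 6.3
position: [0.4705, -0.1836, 0.0884]
tcp_rot: [[-0.306, 0.952, -0.002], [0.952, 0.306, 0.004], [0.004, -0.0, -1.0]]
force: [1.6, 7.4, 3.0]
opening: 0.0
```

Call:
play_rows:
  fingers: [255,255,255]
  linear:
    - [-1,-0.15,0]
    - [-1.9,-0.3,0]
    - [-1.9,-0.3,0]
  rot:
    - [0,0,-0.5]
    - [0,0,-1]
    - [0,0,-1]

```text
time_s: 6.6
position: [0.4708, -0.1856, 0.0884]
tcp_rot: [[-0.323, 0.947, -0.002], [0.947, 0.323, 0.004], [0.004, -0.0, -1.0]]
force: [2.1, 7.5, 2.5]
opening: 0.005
```

Call:
play_rows:
  fingers: [255,255,255]
  linear:
    - [-1,-0.15,0]
    - [-1.9,-0.3,0]
    - [-1.9,-0.3,0]
  rot:
    - [0,0,-0.5]
    - [0,0,-1]
    - [0,0,-1]

```text
time_s: 6.9
position: [0.4711, -0.1874, 0.0884]
tcp_rot: [[-0.339, 0.941, -0.002], [0.941, 0.339, 0.004], [0.004, -0.0, -1.0]]
force: [1.3, 8.4, 2.4]
opening: 0.007
```

Call:
play_rows:
  fingers: [255,255,255]
  linear:
    - [-1,-0.15,0]
    - [-1.9,-0.3,0]
    - [-1.9,-0.3,0]
  rot:
    - [0,0,-0.5]
    - [0,0,-1]
    - [0,0,-1]

```text
time_s: 7.2
position: [0.4715, -0.1894, 0.0884]
tcp_rot: [[-0.355, 0.935, -0.002], [0.935, 0.355, 0.004], [0.004, -0.0, -1.0]]
force: [2.0, 7.8, 2.8]
opening: 0.004
```

Call:
play_rows:
  fingers: [255,255,255]
  linear:
    - [-1,-0.15,0]
    - [-1.9,-0.3,0]
    - [-1.9,-0.3,0]
  rot:
    - [0,0,-0.5]
    - [0,0,-1]
    - [0,0,-1]

```text
time_s: 7.5
position: [0.4718, -0.1911, 0.0884]
tcp_rot: [[-0.372, 0.928, -0.002], [0.928, 0.372, 0.004], [0.004, -0.0, -1.0]]
force: [1.7, 8.7, 1.4]
opening: 0.009
```

Call:
play_rows:
  fingers: [255,255,255]
  linear:
    - [-1,-0.15,0]
    - [-1.9,-0.3,0]
    - [-1.9,-0.3,0]
  rot:
    - [0,0,-0.5]
    - [0,0,-1]
    - [0,0,-1]

```text
time_s: 7.8
position: [0.4722, -0.1929, 0.0884]
tcp_rot: [[-0.388, 0.922, -0.002], [0.922, 0.388, 0.004], [0.004, -0.0, -1.0]]
force: [2.8, 9.2, 3.0]
opening: 0.007
```

Call:
play_rows:
  fingers: [255,255,255]
  linear:
    - [-1,-0.15,0]
    - [-1.9,-0.3,0]
    - [-1.9,-0.3,0]
  rot:
    - [0,0,-0.5]
    - [0,0,-1]
    - [0,0,-1]

```text
time_s: 8.1
position: [0.4727, -0.1948, 0.0884]
tcp_rot: [[-0.404, 0.915, -0.002], [0.915, 0.404, 0.004], [0.004, -0.0, -1.0]]
force: [2.1, 8.3, 2.8]
opening: 0.007
```

Call:
play_rows:
  fingers: [255,255,255]
  linear:
    - [-1,-0.15,0]
    - [-1.9,-0.3,0]
    - [-1.9,-0.3,0]
  rot:
    - [0,0,-0.5]
    - [0,0,-1]
    - [0,0,-1]

```text
time_s: 8.4
position: [0.4731, -0.1966, 0.0884]
tcp_rot: [[-0.42, 0.908, -0.002], [0.908, 0.42, 0.004], [0.005, 0.0, -1.0]]
force: [0.9, 7.5, 2.3]
opening: 0.002
```

Call:
play_rows:
  fingers: [255,255,255]
  linear:
    - [-1,-0.15,0]
    - [-1.9,-0.3,0]
    - [-1.9,-0.3,0]
  rot:
    - [0,0,-0.5]
    - [0,0,-1]
    - [0,0,-1]

```text
time_s: 8.7
position: [0.4736, -0.1983, 0.0884]
tcp_rot: [[-0.436, 0.9, -0.002], [0.9, 0.436, 0.004], [0.005, 0.0, -1.0]]
force: [1.9, 7.4, 3.4]
opening: 0.006
```

Call:
play_rows:
  fingers: [255,255,255]
  linear:
    - [-1,-0.15,0]
    - [-1.9,-0.3,0]
    - [-1.9,-0.3,0]
  rot:
    - [0,0,-0.5]
    - [0,0,-1]
    - [0,0,-1]

```text
time_s: 9.0
position: [0.4742, -0.2002, 0.0884]
tcp_rot: [[-0.451, 0.892, -0.002], [0.892, 0.451, 0.004], [0.005, 0.0, -1.0]]
force: [0.4, 8.0, 2.7]
opening: 0.005
```

Call:
play_rows:
  fingers: [255,255,255]
  linear:
    - [-1,-0.15,0]
    - [-1.9,-0.3,0]
    - [-1.9,-0.3,0]
  rot:
    - [0,0,-0.5]
    - [0,0,-1]
    - [0,0,-1]

```text
time_s: 9.3
position: [0.4747, -0.202, 0.0884]
tcp_rot: [[-0.467, 0.884, -0.002], [0.884, 0.467, 0.004], [0.005, 0.0, -1.0]]
force: [0.9, 8.4, 2.5]
opening: 0.006
```

Call:
play_rows:
  fingers: [255,255,255]
  linear:
    - [-1,-0.15,0]
    - [-1.9,-0.3,0]
    - [-1.9,-0.3,0]
  rot:
    - [0,0,-0.5]
    - [0,0,-1]
    - [0,0,-1]

```text
time_s: 9.6
position: [0.4752, -0.2037, 0.0884]
tcp_rot: [[-0.482, 0.876, -0.002], [0.876, 0.482, 0.005], [0.005, 0.0, -1.0]]
force: [1.7, 8.7, 2.8]
opening: 0.001
```

Call:
play_rows:
  fingers: [255,255,255]
  linear:
    - [-1,-0.15,0]
    - [-1.9,-0.3,0]
    - [-1.9,-0.3,0]
  rot:
    - [0,0,-0.5]
    - [0,0,-1]
    - [0,0,-1]

```text
time_s: 9.9
position: [0.476, -0.2058, 0.0884]
tcp_rot: [[-0.497, 0.867, -0.002], [0.867, 0.497, 0.004], [0.004, 0.0, -1.0]]
force: [0.9, 7.3, 3.5]
opening: 0.002
```

Call:
play_rows:
  fingers: [255,255,255]
  linear:
    - [-1,-0.15,0]
    - [-1.9,-0.3,0]
    - [-1.9,-0.3,0]
  rot:
    - [0,0,-0.5]
    - [0,0,-1]
    - [0,0,-1]

```text
time_s: 10.2
position: [0.4766, -0.2074, 0.0884]
tcp_rot: [[-0.512, 0.859, -0.002], [0.859, 0.512, 0.005], [0.005, 0.0, -1.0]]
force: [0.5, 8.3, 3.2]
opening: 0.004
```

```bash
cat > ang.py <<'E'
from h import *
import sys
def ang(save=None,verbose=0):
    """carousel turn since start (deg) from cap angles"""
    c0={'s':np.array([.5815,-.1684]),'t':np.array([.5824,-.1656])}
    out={}
    for n,name,C,roi in(("s","scene",S,(220,135,115,90)),("t","top",T,(335,145,90,85))):
        im=np.ascontiguousarray(capture(name)[:,:,::-1])
        if save: cv2.imwrite(f"pics/{save}_{n}.png",im)
        A=[]
        for lo,hi,nm in((0,35,'o/y'),(120,165,'p')):
            for c,ar in blobs(im,lo,hi,roi,12,80 if nm=='p' else 110,30):
                P=C.plane(c,.111)[:2]-c0[n]
                if abs(np.hypot(*P)-.08)<.006: A.append(np.degrees(np.arctan2(P[1],P[0])))
        A=np.array(A)-28.9   # start: caps at 28.9+36k
        ph=np.degrees(np.angle(np.mean(np.exp(1j*np.radians(A*10))))/10)
        out[n]=(ph,ph%36,len(A),np.sort(A+28.9))
    return out
if __name__=="__main__":
    for k,v in ang(sys.argv[1] if len(sys.argv)>1 else None).items(): print(k,v)
    s=bot.read_state();print(s["time_s"],s["position"],s["force"])
E
python3 ang.py a1
```

```text
s (np.float64(-17.585837467150782), np.float64(18.414162532849218), 7, array([-96.2503, -60.446 , -24.354 ,   9.8086,  47.1005,  84.2823,
       119.0458]))
t (np.float64(-17.401096667223698), np.float64(18.598903332776302), 7, array([-96.4876, -60.6266, -24.7495,  11.6004,  47.4142,  83.6578,
       119.6836]))
10.3 [ 0.4766 -0.2074  0.0884] [1.3581 7.2757 3.1883]
```

Call:
play_rows:
  fingers: [255,255,255]
  linear:
    - [-1,-0.15,0]
    - [-1.9,-0.3,0]
    - [-1.9,-0.3,0]
  rot:
    - [0,0,-0.5]
    - [0,0,-1]
    - [0,0,-1]

```text
time_s: 10.6
position: [0.4772, -0.2089, 0.0884]
tcp_rot: [[-0.527, 0.85, -0.003], [0.85, 0.527, 0.005], [0.005, 0.0, -1.0]]
force: [1.0, 8.9, 3.9]
opening: 0.006
```

Call:
play_rows:
  fingers: [255,255,255]
  linear:
    - [-1,-0.15,0]
    - [-1.9,-0.3,0]
    - [-1.9,-0.3,0]
  rot:
    - [0,0,-0.5]
    - [0,0,-1]
    - [0,0,-1]

```text
time_s: 10.9
position: [0.4778, -0.2106, 0.0884]
tcp_rot: [[-0.542, 0.84, -0.003], [0.84, 0.542, 0.005], [0.006, 0.0, -1.0]]
force: [0.8, 9.2, 3.8]
opening: 0.009
```

Call:
play_rows:
  fingers: [255,255,255]
  linear:
    - [-1,-0.15,0]
    - [-1.9,-0.3,0]
    - [-1.9,-0.3,0]
  rot:
    - [0,0,-0.5]
    - [0,0,-1]
    - [0,0,-1]

```text
time_s: 11.2
position: [0.4785, -0.2123, 0.0884]
tcp_rot: [[-0.557, 0.831, -0.003], [0.831, 0.557, 0.005], [0.006, 0.0, -1.0]]
force: [1.2, 9.2, 3.8]
opening: 0.004
```

Call:
play_rows:
  fingers: [255,255,255]
  linear:
    - [-1,-0.15,0]
    - [-1.9,-0.3,0]
    - [-1.9,-0.3,0]
  rot:
    - [0,0,-0.5]
    - [0,0,-1]
    - [0,0,-1]

```text
time_s: 11.5
position: [0.4794, -0.2141, 0.0884]
tcp_rot: [[-0.571, 0.821, -0.003], [0.821, 0.571, 0.005], [0.006, 0.0, -1.0]]
force: [0.9, 8.1, 2.7]
opening: 0.006
```

Call:
play_rows:
  fingers: [255,255,255]
  linear:
    - [-1,-0.15,0]
    - [-1.9,-0.3,0]
    - [-1.9,-0.3,0]
  rot:
    - [0,0,-0.5]
    - [0,0,-1]
    - [0,0,-1]

```text
time_s: 11.8
position: [0.4803, -0.216, 0.0884]
tcp_rot: [[-0.585, 0.811, -0.003], [0.811, 0.585, 0.005], [0.005, 0.001, -1.0]]
force: [-0.8, 7.1, 3.9]
opening: 0.009
```

Call:
play_rows:
  fingers: [255,255,255]
  linear:
    - [-1,-0.15,0]
    - [-1.9,-0.3,0]
    - [-1.9,-0.3,0]
  rot:
    - [0,0,-0.5]
    - [0,0,-1]
    - [0,0,-1]

```text
time_s: 12.1
position: [0.4825, -0.2206, 0.0886]
tcp_rot: [[-0.6, 0.8, 0.0], [0.8, 0.6, -0.001], [-0.001, -0.0, -1.0]]
force: [0.5, 0.8, -0.7]
opening: 0.007
```

```bash
python3 ang.py a2
```

```text
s (np.float64(-9.700419310493801), np.float64(26.2995806895062), 7, array([-88.3431, -52.6666, -16.5278,  18.2283,  55.2572,  91.7954,
       126.6499]))
t (np.float64(-9.560577623497709), np.float64(26.439422376502293), 7, array([-88.9983, -52.5476, -17.1191,  19.1289,  55.4762,  91.421 ,
       128.0156]))
12.2 [ 0.4825 -0.2209  0.0886] [0.2133 1.6551 0.4699]
```

Call:
play_rows:
  fingers: [255,255,255]
  linear:
    - [-1,-0.15,0]
    - [-1.9,-0.3,0]
    - [-1.9,-0.3,0]
  rot:
    - [0,0,-0.5]
    - [0,0,-1]
    - [0,0,-1]

```text
time_s: 12.5
position: [0.483, -0.222, 0.0885]
tcp_rot: [[-0.613, 0.79, -0.001], [0.79, 0.613, 0.001], [0.001, -0.0, -1.0]]
force: [-0.1, 2.9, 1.2]
opening: 0.005
```

```bash
python3 ang.py a3
```

```text
s (np.float64(-9.14659640423146), np.float64(26.85340359576854), 7, array([-88.0198, -51.4902, -16.3578,  18.7444,  55.5984,  92.6254,
       127.1729]))
t (np.float64(-8.989930065977951), np.float64(27.01006993402205), 7, array([-88.1712, -52.1886, -16.0599,  19.8356,  55.8826,  91.836 ,
       128.2361]))
12.6 [ 0.483  -0.222   0.0885] [-0.1253  2.2755  0.9129]
```

Call:
play_rows:
  fingers: [255,255,255,255]
  linear:
    - [-0.5,0,0]
    - [-1,-0.15,0]
    - [-1,-0.15,0]
    - [-1,-0.15,0]
  rot:
    - [0,0,-0.3]
    - [0,0,-0.5]
    - [0,0,-0.5]
    - [0,0,-0.5]

```text
time_s: 13.0
position: [0.4832, -0.2225, 0.0885]
tcp_rot: [[-0.62, 0.784, -0.001], [0.784, 0.62, 0.001], [0.002, -0.0, -1.0]]
force: [-1.0, 5.4, 2.6]
opening: 0.003
```

Call:
play_rows:
  fingers: [255,255,255,255,255,255,255]
  linear:
    - [3,0,0]
    - [6,-1,0]
    - [6,-1,-10]
    - [6,-1,-50]
    - [6,-1,-90]
    - [6,-1,-110]
    - [6,-1,-110]
  rot:
    - [0,0,0]
    - [0,0,0]
    - [0,0,0]
    - [0,0,0]
    - [0,0,0]
    - [0,0,0]
    - [0,0,0]

```text
time_s: 13.7
position: [0.4816, -0.2212, 0.2027]
tcp_rot: [[-0.62, 0.784, 0.008], [0.784, 0.62, -0.007], [-0.01, 0.002, -1.0]]
force: [-0.3, 0.6, 0.8]
opening: 0.005
```

```bash
python3 ang.py a4; python3 - <<'E'
from h import *
t=np.degrees(np.arctan2(.298-.25,.554-.549));print("rack dir",t)
y=t-90
print(y); print(rel([.53,.1,.2],y));print(rel([.558,.3455,.19],y),rel([.558,.3455,.064],y))
E
```

```text
s (np.float64(-9.248293843640159), np.float64(26.75170615635984), 9, array([-160.0197, -124.6441,  -88.0198,  -51.6778,  -16.3578,   18.691 ,
         55.3681,   92.8245,  126.7019]))
t (np.float64(-8.850920762661076), np.float64(27.149079237338924), 9, array([-157.7646, -124.214 ,  -88.3163,  -52.1886,  -16.3479,   19.5202,
         55.7109,   92.286 ,  127.8069]))
13.8 [ 0.4793 -0.2195  0.1992] [-0.5547  0.5566 -0.5067]
rack dir 84.0531369460265
-5.946863053973502
(array([219.1787, 237.8977,  -1.2275]), array([ 0.0545,  0.1052, 44.2803]))
(array([394.4055, 412.1278,   8.4527]), array([ 0.0545,  0.1052, 44.2803])) (array([394.6585, 412.1046, 134.4525]), array([ 0.0545,  0.1052, 44.2803]))
```

Call:
play_rows:
  fingers: [255,200,130,130,130,130,130,130,130,130,130,130,130,130,130,130,130]
  linear:
    - [29,31,1]
    - [58,61,1]
    - [87,91,2]
    - [116,121,2]
    - [145,151,3]
    - [173,181,4]
    - [201,210,5]
    - [229,239,6]
    - [257,268,7]
    - [285,297,8]
    - [313,326,8]
    - [341,355,8]
    - [368,384,8]
    - [394,412,8]
    - [394,412,8]
    - [394,412,8]
    - [394,412,8]
  rot:
    - [0,0,4]
    - [0,0,8]
    - [0,0,12]
    - [0,0,16]
    - [0,0,20]
    - [0,0,24]
    - [0,0,28]
    - [0,0,32]
    - [0,0,36]
    - [0,0,40]
    - [0,0,44.3]
    - [0,0,44.3]
    - [0,0,44.3]
    - [0,0,44.3]
    - [0,0,44.3]
    - [0,0,44.3]
    - [0,0,44.3]

```text
time_s: 15.5
position: [0.5571, 0.3442, 0.1891]
tcp_rot: [[0.104, 0.995, -0.003], [0.995, -0.104, -0.002], [-0.002, -0.003, -1.0]]
force: [-0.8, -0.4, -0.0]
opening: 0.489
```

```bash
python3 - <<'E'
from h import *
s=bot.read_state();print(s["time_s"],s["position"],s["force"],s["opening"],s["joint_positions"])
print(rel([.5585,.3455,.064],-6))
im=capture("scene")[:,:,::-1]; cv2.imwrite("pics/s3.png",cv2.resize(im[190:340,370:520],None,fx=4,fy=4))
im=capture("top")[:,:,::-1]; cv2.imwrite("pics/t3.png",cv2.resize(im[130:250,150:270],None,fx=5,fy=5))
E
```

```text
15.5 [0.5571 0.3442 0.1891] [-0.7744 -0.3778 -0.0137] 0.48876902679225465 [21.9688 34.6874 79.2392 -0.0389 66.2657 27.9744]
(array([  1.7114,   1.6371, 125.0722]), array([-0.1531,  0.1216,  0.0101]))
```

View pics/s3.png

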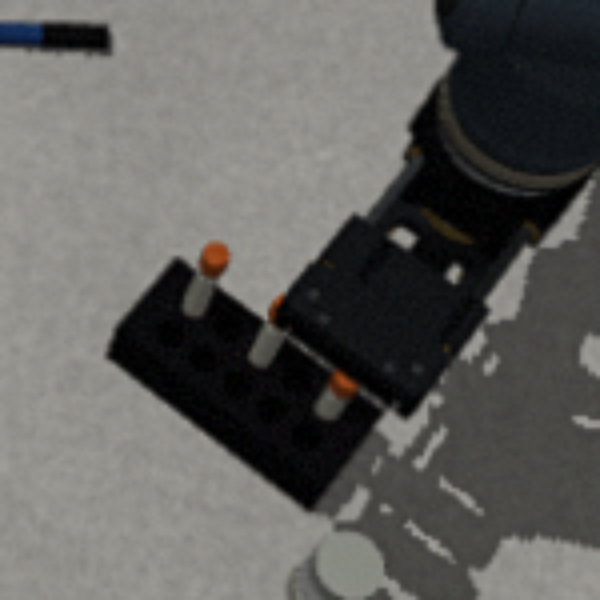

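View pics/t3.png

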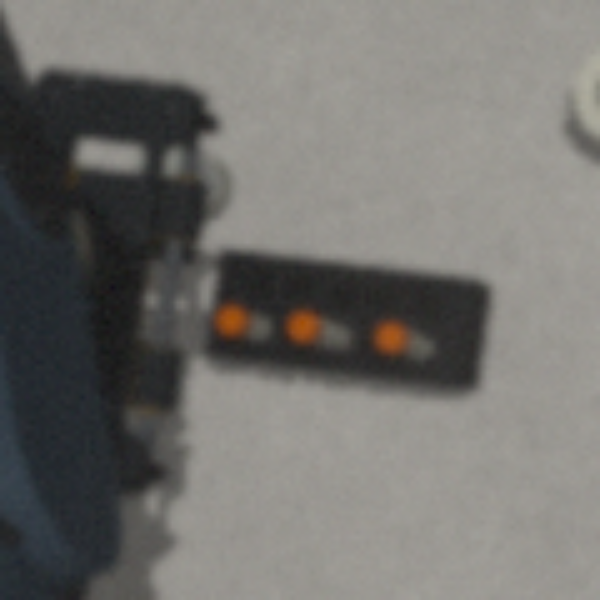

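```bash
python3 - <<'E'
from h import *
p=[.5571,.3442,.1891]
print((T.proj(p)-[150,130])*5,(S.proj(p)-[370,190])*4)
E
```

```text
[[168.6602 302.9198]] [[395.4441 300.4891]]
```

Call:
play_rows:
  fingers: [130,130,130,130,130,130,130,130]
  linear:
    - [1.7,1.6,20]
    - [1.7,1.6,45]
    - [1.7,1.6,70]
    - [1.7,1.6,95]
    - [1.7,1.6,115]
    - [1.7,1.6,125]
    - [1.7,1.6,125]
    - [1.7,1.6,125]
  rot:
    - [0,0,0]
    - [0,0,0]
    - [0,0,0]
    - [0,0,0]
    - [0,0,0]
    - [0,0,0]
    - [0,0,0]
    - [0,0,0]

```text
time_s: 16.4
position: [0.5604, 0.3468, 0.0663]
tcp_rot: [[0.105, 0.995, 0.001], [0.995, -0.105, 0.0], [0.001, 0.001, -1.0]]
force: [0.8, -0.3, -0.1]
opening: 0.488
```

```bash
python3 - <<'E'
from h import *
s=bot.read_state();print(s["time_s"],s["position"],s["force"],s["opening"])
print(rel([.5585,.3455,.064],-6))
im=capture("scene")[:,:,::-1]; cv2.imwrite("pics/s4.png",cv2.resize(im[210:320,390:500],None,fx=5,fy=5))
E
```

```text
16.4 [0.5604 0.3468 0.0663] [ 0.8412 -0.3377 -0.1241] 0.48793410202114246
(array([-1.5127, -1.754 ,  2.2987]), array([ 0.0614, -0.0309, -0.0036]))
```

View pics/s4.png

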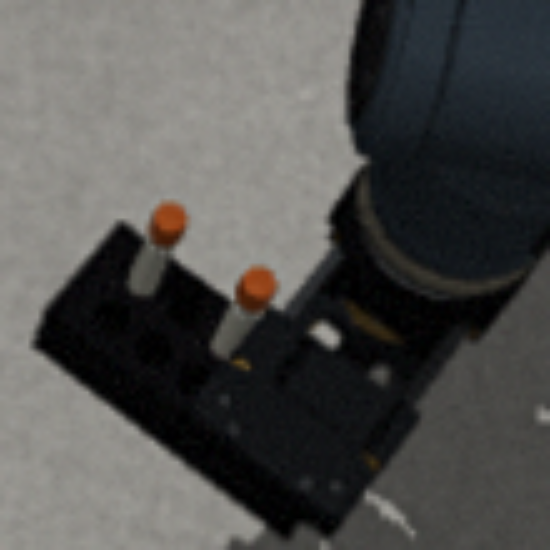

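Call:
play_rows:
  fingers: [130,130,130,255,255,255,255,255,255,255]
  linear:
    - [-1.5,-1.7,2]
    - [-1.5,-1.7,2]
    - [-1.5,-1.7,2]
    - [-1.5,-1.7,2]
    - [-1.5,-1.7,2]
    - [-1.5,-1.7,2]
    - [-1.5,-1.7,2]
    - [-1.5,-1.7,2]
    - [-1.5,-1.7,2]
    - [-1.5,-1.7,2]
  rot:
    - [0,0,0]
    - [0,0,0]
    - [0,0,0]
    - [0,0,0]
    - [0,0,0]
    - [0,0,0]
    - [0,0,0]
    - [0,0,0]
    - [0,0,0]
    - [0,0,0]

```text
time_s: 17.45
position: [0.5578, 0.3458, 0.0635]
tcp_rot: [[0.104, 0.995, -0.0], [0.995, -0.104, -0.0], [-0.0, -0.0, -1.0]]
force: [0.4, 0.7, 0.4]
opening: 0.17
```

Call:
play_rows:
  fingers: [255,255,255,255,255,255,255,255,255,255]
  linear:
    - [0,0,-8]
    - [0,0,-20]
    - [0,0,-35]
    - [0,0,-50]
    - [0,0,-75]
    - [0,0,-100]
    - [0,0,-125]
    - [0,0,-145]
    - [0,0,-150]
    - [0,0,-150]
  rot:
    - [0,0,0]
    - [0,0,0]
    - [0,0,0]
    - [0,0,0]
    - [0,0,0]
    - [0,0,0]
    - [0,0,0]
    - [0,0,0]
    - [0,0,0]
    - [0,0,0]

```text
time_s: 18.45
position: [0.5584, 0.346, 0.2155]
tcp_rot: [[0.104, 0.995, 0.003], [0.995, -0.104, 0.001], [0.001, 0.003, -1.0]]
force: [1.1, -0.2, -0.2]
opening: 0.171
```

```bash
python3 ang.py a5; python3 - <<'E'
from h import *
im=cv2.imread("pics/a5_s.png");cv2.imwrite("pics/s5.png",cv2.resize(im[130:310,370:520],None,fx=3,fy=3))
s=bot.read_state();print(s["opening"])
im=cv2.imread("pics/a5_s.png");z=cv2.resize(im[135:235,215:335],None,fx=6,fy=6,interpolation=cv2.INTER_CUBIC)
cv2.imwrite("pics/c5.png",np.clip(255*(z/255.)**.6,0,255).astype(np.uint8))
im=cv2.imread("pics/a5_t.png");z=cv2.resize(im[130:250,320:440],None,fx=5,fy=5,interpolation=cv2.INTER_CUBIC)
cv2.imwrite("pics/c5t.png",np.clip(255*(z/255.)**.6,0,255).astype(np.uint8))
E
```

```text
s (np.float64(-9.086089139557277), np.float64(26.913910860442723), 9, array([-160.0581, -124.1198,  -88.0198,  -51.6778,  -16.3578,   18.6751,
         55.471 ,   93.0727,  127.3423]))
t (np.float64(-9.104889542511302), np.float64(26.8951104574887), 9, array([-160.4002, -123.8102,  -88.3692,  -52.1886,  -16.3479,   19.6609,
         55.7109,   91.9627,  127.9379]))
18.55 [0.5571 0.3455 0.2129] [-0.6684  0.3734 -0.1636]
0.17051338724613668
```

View pics/s5.png

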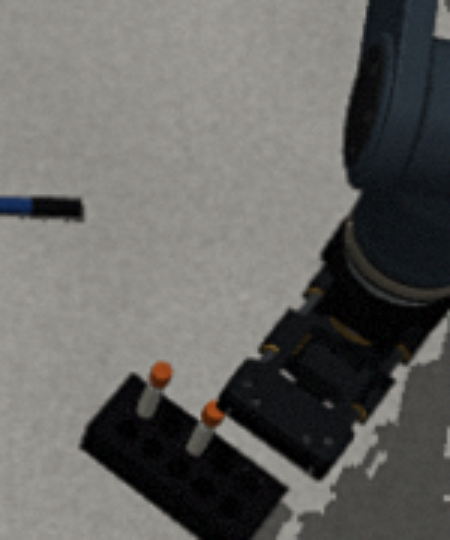

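View pics/c5.png

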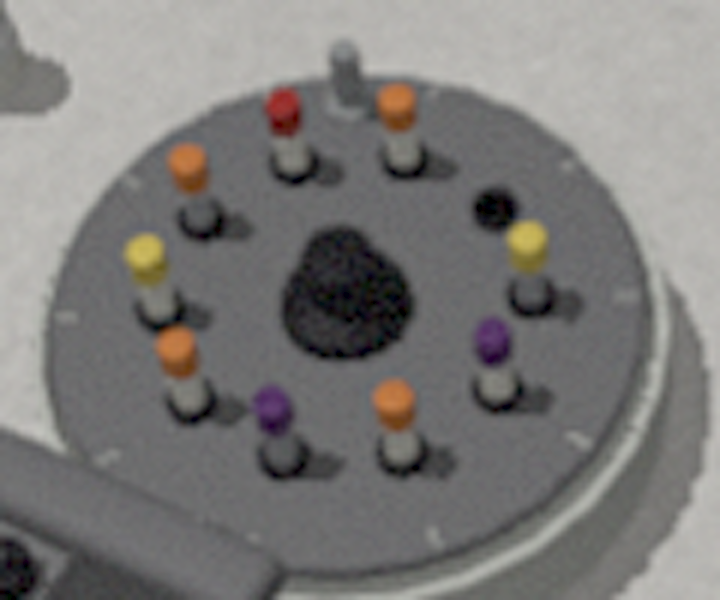

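View pics/c5t.png

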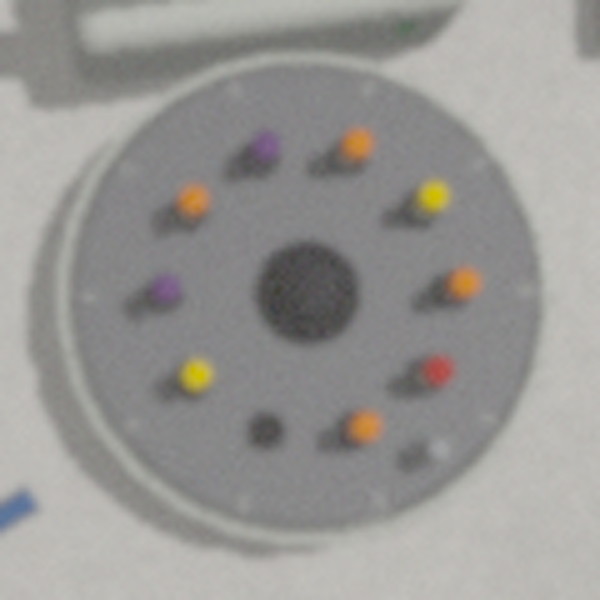

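```bash
python3 - <<'E'
from h import *
for n,C,roi in(("s",S,(292,163,12,14)),("t",T,(367,210,14,13))):
    im=cv2.imread(f"pics/a5_{n}.png");g=cv2.cvtColor(im,cv2.COLOR_BGR2GRAY).astype(float)
    x,y,w,h=roi;p=g[y:y+h,x:x+w];W=np.clip(np.median(g[y:y+h,x:x+w].max())*.6-p,0,None)
    yy,xx=np.mgrid[y:y+h,x:x+w];c=((W*xx).sum()/W.sum(),(W*yy).sum()/W.sum());print(n,c,C.plane(c,.078))
print(rel([.505,-.145,.2],-16.2),rel([.53,.1,.215],-16.2))
E
```

```text
s (np.float64(296.98889396014), np.float64(169.09365586490185)) [ 0.5071 -0.1437  0.078 ]
t (np.float64(372.73049999999995), np.float64(215.721)) [ 0.5054 -0.1427  0.078 ]
(array([-493.2467,   -0.9154,   13.3201]), array([-0.0738,  0.0507, 10.2431])) (array([-246.9867,   -1.497 ,   -1.8676]), array([-0.0738,  0.0507, 10.2431]))
```

Call:
play_rows:
  fingers: [255,255,255,255,255,255,255,255,255,255,255,255,255,255,255,255,255,255,255]
  linear:
    - [-20,0,0]
    - [-50,0,0]
    - [-85,0,0]
    - [-120,0,0]
    - [-155,0,0]
    - [-190,0,0]
    - [-225,0,0]
    - [-260,0,0]
    - [-295,0,0]
    - [-330,0,0]
    - [-365,0,0]
    - [-400,0,0]
    - [-435,0,0]
    - [-465,0,0]
    - [-485,0,0]
    - [-493,0,0]
    - [-493,0,5]
    - [-493,0,10]
    - [-493,0,10]
  rot:
    - [0,0,1]
    - [0,0,2]
    - [0,0,3]
    - [0,0,4]
    - [0,0,5]
    - [0,0,6]
    - [0,0,7]
    - [0,0,8]
    - [0,0,9]
    - [0,0,10.2]
    - [0,0,10.2]
    - [0,0,10.2]
    - [0,0,10.2]
    - [0,0,10.2]
    - [0,0,10.2]
    - [0,0,10.2]
    - [0,0,10.2]
    - [0,0,10.2]
    - [0,0,10.2]

```text
time_s: 20.45
position: [0.5058, -0.1429, 0.2023]
tcp_rot: [[0.277, 0.961, -0.003], [0.961, -0.277, 0.002], [0.001, -0.003, -1.0]]
force: [0.7, 0.4, 0.4]
opening: 0.172
```

```bash
python3 - <<'E'
from h import *
s=bot.read_state();print(s["time_s"],s["position"],s["force"],s["opening"])
im=capture("scene")[:,:,::-1]; z=cv2.resize(im[90:240,215:365],None,fx=4,fy=4,interpolation=cv2.INTER_CUBIC)
cv2.imwrite("pics/s6.png",np.clip(255*(z/255.)**.6,0,255).astype(np.uint8))
s=bot.read_state();print(s["position"]);print(rel([.5055,-.1445,.136],-16.2))
E
```

```text
20.45 [ 0.5058 -0.1429  0.2023] [0.6555 0.378  0.4044] 0.17180447398449417
[ 0.5061 -0.1431  0.2027]
(array([-1.6155, -0.0714, 66.7446]), array([-0.1243, -0.0407,  0.1298]))
```

View pics/s6.png

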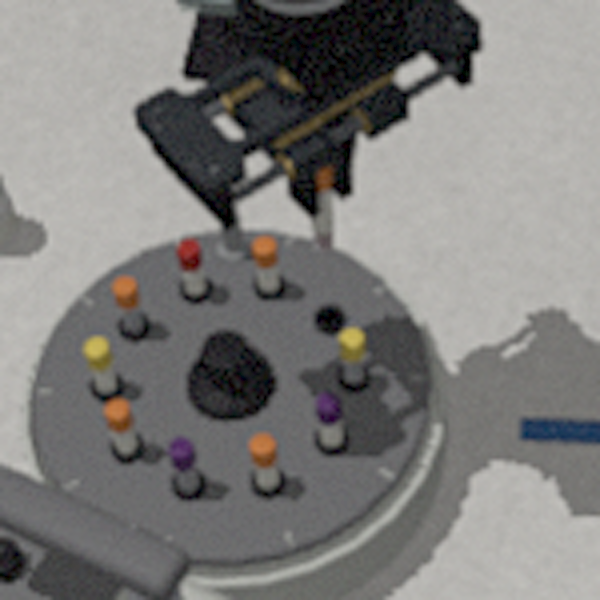

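Call:
play_rows:
  fingers: [255,255,255,255,255,255,255]
  linear:
    - [-1.6,0,15]
    - [-1.6,0,35]
    - [-1.6,0,50]
    - [-1.6,0,58]
    - [-1.6,0,63]
    - [-1.6,0,63]
    - [-1.6,0,63]
  rot:
    - [0,0,0]
    - [0,0,0]
    - [0,0,0]
    - [0,0,0]
    - [0,0,0]
    - [0,0,0]
    - [0,0,0]

```text
time_s: 21.2
position: [0.5067, -0.1461, 0.1411]
tcp_rot: [[0.278, 0.961, 0.001], [0.961, -0.278, -0.001], [-0.0, 0.001, -1.0]]
force: [0.1, -0.5, -0.0]
opening: 0.166
```

```bash
python3 - <<'E'
from h import *
s=bot.read_state();print(s["time_s"],s["position"],s["force"],s["opening"])
im=capture("scene")[:,:,::-1]; cv2.imwrite("pics/raw7.png",im);z=cv2.resize(im[130:200,265:335],None,fx=8,fy=8,interpolation=cv2.INTER_CUBIC)
cv2.imwrite("pics/s7.png",np.clip(255*(z/255.)**.6,0,255).astype(np.uint8))
s=bot.read_state();p=s["position"];print(p)
for dz in(-.0535,-.0535+.064,.028): print((S.proj([p[0],p[1],p[2]+dz])-[265,130])*8)
print((S.proj([.507,-.1437,.078])-[265,130])*8)
E
```

```text
21.2 [ 0.5067 -0.1461  0.1411] [ 0.1019 -0.4868 -0.0036] 0.16593336229949918
[ 0.5068 -0.1462  0.1412]
[[248.7555 291.2135]]
[[238.4137 170.525 ]]
[[235.4175 135.5202]]
[[255.9813 312.5959]]
```

View pics/s7.png

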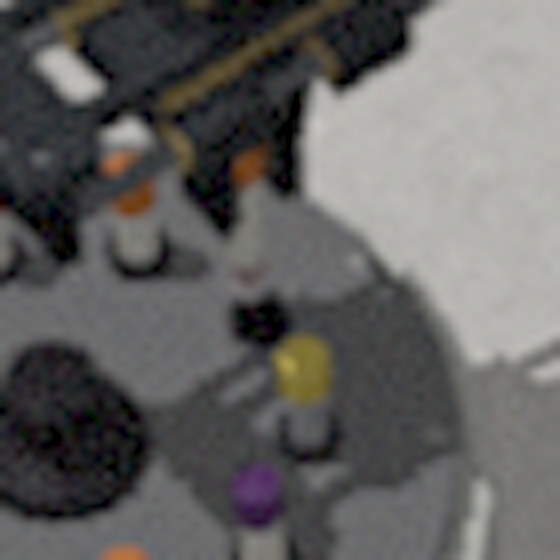

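```bash
python3 - <<'E'
from h import *
im=cv2.imread("pics/raw7.png");g=cv2.cvtColor(im,cv2.COLOR_BGR2GRAY)
print("cols",list(range(288,306)))
for r in range(148,178): print(r,g[r,288:306])
p=[.5068,-.1462,.1412]
for dz in(-.0535,-.047,-.03,-.01): print(dz,S.proj([p[0],p[1],p[2]+dz]))
print(S.proj([.505,-.1455,.078]),S.proj([.505,-.1455,.072]))
z=cv2.resize(im[140:182,280:315],None,fx=16,fy=14,interpolation=cv2.INTER_NEAREST)
cv2.imwrite("pics/s8.png",np.clip(255*(z/255.)**.6,0,255).astype(np.uint8))
E
```

```text
cols [288, 289, 290, 291, 292, 293, 294, 295, 296, 297, 298, 299, 300, 301, 302, 303, 304, 305]
148 [ 47  15  10   2   2   6   5  10  14  16  13   8   2   7  55 123 149 147]
149 [ 43  18   8  10   9   4  14  27  30  25  15   5   0   4  45 115 146 149]
150 [ 36  14  10   8   6   1  27  38  35  32  17  12   3   0  43 112 144 146]
151 [ 21  11   4   7   1   5  24  36  39  26  11   8   1   6  41 111 147 146]
152 [  1   5  10   1   4   5  18  33  41  43  20   0   4   3  43 112 151 146]
153 [  4   1   6   2   0   1  17  39  63  61  39  14   0   4  36 110 152 151]
154 [ 18   4   1   0   2   7  18  58  73  67  55  36  17  29  43  96 136 144]
155 [ 41  16   3   5   5   1  21  63  75  63  61  59  49  52  55  72  91 123]
156 [57 41 16  0  2  5 20 55 75 68 63 62 61 59 56 53 58 83]
157 [58 57 39 11  0  0 19 52 76 66 58 60 59 62 60 60 56 60]
158 [61 63 54 35  4  8 41 70 75 66 61 59 61 59 59 58 58 57]
159 [60 61 63 55 34 28 59 75 73 67 61 57 60 62 60 56 58 59]
160 [50 60 61 64 55 55 70 76 78 70 61 60 60 58 59 62 57 59]
161 [34 39 48 62 62 69 74 74 73 66 61 60 62 59 59 62 55 61]
162 [30 30 32 53 58 
[... 416 characters left out ...]
 57 37  9  1  2  5  0  2  6 18 28 25 29 29]
170 [56 58 60 64 59 38 13  2  0  1  0  0  1 14 28 30 31 25]
171 [59 60 60 58 61 45 12  0  2  6  3  0  5 23 36 34 31 26]
172 [60 59 58 62 60 52 31 13  9  0  0  3 27 48 56 57 49 37]
173 [59 57 59 61 61 59 51 45 25 14 12 31 50 63 65 65 66 51]
174 [58 59 56 60 65 60 56 36 28 22 29 58 81 71 64 65 67 58]
175 [ 59  59  62  61  62  54  40  25  29  27  29  55 102 104  65  67  65  55]
176 [65 60 62 54 37 33 28 31 43 52 40 44 79 90 68 66 64 53]
177 [61 51 42 38 25 32 39 48 56 56 35 36 59 69 65 62 62 50]
-0.0535 [[296.1021 166.4111]]
-0.047 [[295.976  164.9412]]
-0.03 [[295.641  161.0322]]
-0.01 [[295.2365 156.3099]]
[[296.9107 168.2517]] [[297.0219 169.5793]]
```

View pics/s8.png

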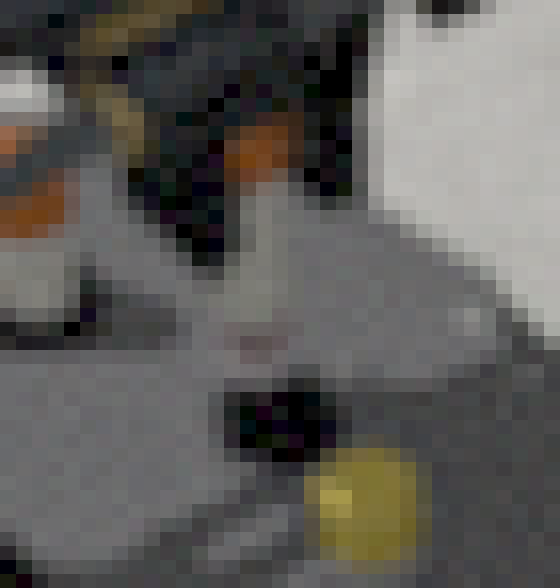

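```bash
python3 - <<'E'
from h import *
s=bot.read_state();print(s["time_s"],s["position"]);print(rel([.5052,-.1448,.134],-16.2))
E
```

```text
21.25 [ 0.5068 -0.1462  0.1412]
(array([ 0.9423, -1.932 ,  7.1919]), array([0.0833, 0.0178, 0.0553]))
```

Call:
play_rows:
  fingers: [255,255,255,255,255]
  linear:
    - [0.9,-1.9,0]
    - [0.9,-1.9,3]
    - [0.9,-1.9,6]
    - [0.9,-1.9,6]
    - [0.9,-1.9,6]
  rot:
    - [0,0,0]
    - [0,0,0]
    - [0,0,0]
    - [0,0,0]
    - [0,0,0]

```text
time_s: 21.75
position: [0.5046, -0.1447, 0.1344]
tcp_rot: [[0.278, 0.96, -0.0], [0.96, -0.278, 0.0], [0.0, -0.0, -1.0]]
force: [0.9, -0.2, -0.7]
opening: 0.168
```

```bash
python3 - <<'E'
from h import *
im=capture("scene")[:,:,::-1]; cv2.imwrite("pics/raw9.png",im);z=cv2.resize(im[140:182,280:315],None,fx=16,fy=14,interpolation=cv2.INTER_CUBIC)
cv2.imwrite("pics/s9.png",np.clip(255*(z/255.)**.6,0,255).astype(np.uint8))
s=bot.read_state();print(s["time_s"],s["position"],s["force"],s["moment"])
E
```

```text
21.8 [ 0.5047 -0.1447  0.1345] [0.3729 0.5873 0.0975] [-0.0798  0.0943 -0.0748]
```

View pics/s9.png

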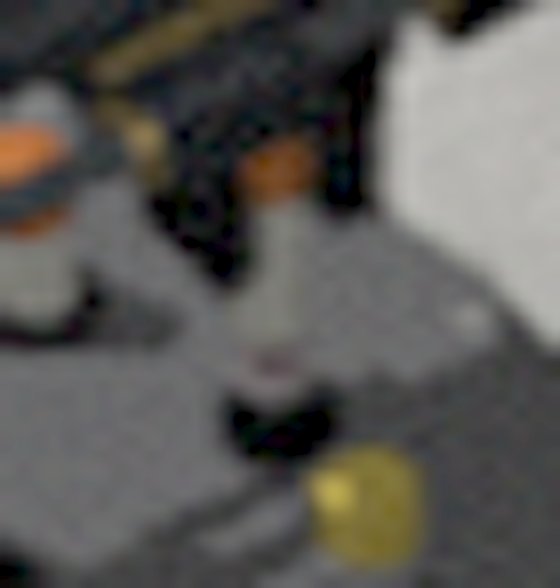

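Call:
play_rows:
  fingers: [255,255,255,255,255]
  linear:
    - [1.3,0.4,0]
    - [1.3,0.4,1]
    - [1.3,0.4,3]
    - [1.3,0.4,5]
    - [1.3,0.4,5]
  rot:
    - [0,0,0]
    - [0,0,0]
    - [0,0,0]
    - [0,0,0]
    - [0,0,0]

```text
time_s: 22.3
position: [0.5051, -0.1434, 0.1292]
tcp_rot: [[0.278, 0.96, -0.001], [0.96, -0.278, 0.0], [0.0, -0.001, -1.0]]
force: [0.0, -0.2, -0.7]
opening: 0.165
```

Call:
play_rows:
  fingers: [255,255,255]
  linear:
    - [0,0,1]
    - [0,0,2]
    - [0,0,2]
  rot:
    - [0,0,0]
    - [0,0,0]
    - [0,0,0]

```text
time_s: 22.6
position: [0.5053, -0.1435, 0.1274]
tcp_rot: [[0.278, 0.96, -0.0], [0.96, -0.278, 0.0], [0.0, -0.0, -1.0]]
force: [-0.4, 0.5, 0.1]
opening: 0.168
```

Call:
play_rows:
  fingers: [255,255,255,255]
  linear:
    - [0,0,1]
    - [0,0,2]
    - [0,0,3]
    - [0,0,3]
  rot:
    - [0,0,0]
    - [0,0,0]
    - [0,0,0]
    - [0,0,0]

```text
time_s: 23.0
position: [0.5053, -0.1435, 0.1244]
tcp_rot: [[0.278, 0.961, -0.0], [0.961, -0.278, 0.0], [0.0, -0.0, -1.0]]
force: [0.3, 0.1, -0.5]
opening: 0.173
```

Call:
play_rows:
  fingers: [255,255,255,255]
  linear:
    - [0,0,1]
    - [0,0,2]
    - [0,0,3]
    - [0,0,3]
  rot:
    - [0,0,0]
    - [0,0,0]
    - [0,0,0]
    - [0,0,0]

```text
time_s: 23.4
position: [0.5053, -0.1435, 0.1214]
tcp_rot: [[0.278, 0.961, -0.0], [0.961, -0.278, 0.0], [0.0, -0.0, -1.0]]
force: [-0.2, 0.6, -0.3]
opening: 0.171
```

Call:
play_rows:
  fingers: [255,255,255,255,255,255]
  linear:
    - [0,0,2]
    - [0,0,4]
    - [0,0,6]
    - [0,0,8]
    - [0,0,10]
    - [0,0,10]
  rot:
    - [0,0,0]
    - [0,0,0]
    - [0,0,0]
    - [0,0,0]
    - [0,0,0]
    - [0,0,0]

```text
time_s: 24.0
position: [0.5052, -0.1435, 0.1112]
tcp_rot: [[0.278, 0.96, -0.001], [0.96, -0.278, 0.0], [0.0, -0.001, -1.0]]
force: [-0.1, 0.1, -0.4]
opening: 0.168
```

Call:
play_rows:
  fingers: [255,255,255,255,255,255]
  linear:
    - [0,0,2]
    - [0,0,4]
    - [0,0,6]
    - [0,0,8]
    - [0,0,10]
    - [0,0,10]
  rot:
    - [0,0,0]
    - [0,0,0]
    - [0,0,0]
    - [0,0,0]
    - [0,0,0]
    - [0,0,0]

```text
time_s: 24.6
position: [0.5052, -0.1434, 0.1012]
tcp_rot: [[0.278, 0.961, -0.001], [0.961, -0.278, 0.0], [0.0, -0.001, -1.0]]
force: [-0.5, 0.1, 0.6]
opening: 0.17
```

Call:
play_rows:
  fingers: [255,255,255,255]
  linear:
    - [0,0,2]
    - [0,0,4]
    - [0,0,5]
    - [0,0,5]
  rot:
    - [0,0,0]
    - [0,0,0]
    - [0,0,0]
    - [0,0,0]

```text
time_s: 25.0
position: [0.5053, -0.1435, 0.0964]
tcp_rot: [[0.278, 0.961, -0.0], [0.961, -0.278, 0.0], [0.0, -0.0, -1.0]]
force: [-0.7, 0.2, -0.1]
opening: 0.169
```

Call:
play_rows:
  fingers: [255,255,255,255,255]
  linear:
    - [0,0,1]
    - [0,0,2]
    - [0,0,3]
    - [0,0,3.5]
    - [0,0,3.5]
  rot:
    - [0,0,0]
    - [0,0,0]
    - [0,0,0]
    - [0,0,0]
    - [0,0,0]

```text
time_s: 25.5
position: [0.5053, -0.1435, 0.0929]
tcp_rot: [[0.278, 0.961, -0.0], [0.961, -0.278, 0.0], [0.0, -0.0, -1.0]]
force: [-0.9, 0.8, -0.3]
opening: 0.169
```

Call:
play_rows:
  fingers: [255,255,255,255]
  linear:
    - [0,0,0.5]
    - [0,0,1]
    - [0,0,1]
    - [0,0,1]
  rot:
    - [0,0,0]
    - [0,0,0]
    - [0,0,0]
    - [0,0,0]

```text
time_s: 25.9
position: [0.5054, -0.1435, 0.092]
tcp_rot: [[0.278, 0.961, -0.0], [0.961, -0.278, -0.0], [-0.0, -0.0, -1.0]]
force: [-0.1, -0.6, 0.1]
opening: 0.167
```

Call:
play_rows:
  fingers: [255,255,255,255]
  linear:
    - [0,0,0.5]
    - [0,0,1]
    - [0,0,1]
    - [0,0,1]
  rot:
    - [0,0,0]
    - [0,0,0]
    - [0,0,0]
    - [0,0,0]

```text
time_s: 26.3
position: [0.5055, -0.1436, 0.0912]
tcp_rot: [[0.278, 0.96, 0.0], [0.96, -0.278, -0.0], [-0.0, 0.0, -1.0]]
force: [0.1, -0.0, 2.9]
opening: 0.169
```

Call:
play_rows:
  fingers: [170,165,165,165,165,165,165,165,165,165,165]
  linear:
    - [0,0,0]
    - [0,0,0]
    - [0,0,0]
    - [0,0,0]
    - [0,0,-5]
    - [0,0,-15]
    - [0,0,-35]
    - [0,0,-65]
    - [0,0,-100]
    - [0,0,-120]
    - [0,0,-120]
  rot:
    - [0,0,0]
    - [0,0,0]
    - [0,0,0]
    - [0,0,0]
    - [0,0,0]
    - [0,0,0]
    - [0,0,0]
    - [0,0,0]
    - [0,0,0]
    - [0,0,0]
    - [0,0,0]

```text
time_s: 27.4
position: [0.5075, -0.1446, 0.215]
tcp_rot: [[0.278, 0.961, 0.008], [0.961, -0.278, -0.004], [-0.002, 0.008, -1.0]]
force: [-0.6, 0.1, 0.0]
opening: 0.355
```

Call:
play_rows:
  fingers: [165,165,165,165,165,165,165,165]
  linear:
    - [30,0,0]
    - [70,0,0]
    - [110,0,0]
    - [150,0,0]
    - [190,0,0]
    - [220,0,0]
    - [220,0,0]
    - [220,0,0]
  rot:
    - [0,0,0]
    - [0,0,0]
    - [0,0,0]
    - [0,0,0]
    - [0,0,0]
    - [0,0,0]
    - [0,0,0]
    - [0,0,0]

```text
time_s: 28.2
position: [0.5658, 0.0682, 0.2101]
tcp_rot: [[0.276, 0.961, -0.002], [0.961, -0.276, -0.0], [-0.001, -0.002, -1.0]]
force: [-1.3, -0.5, -0.1]
opening: 0.351
```

```bash
python3 ang.py a10; python3 - <<'E'
from h import *
im=cv2.imread("pics/a10_s.png");z=cv2.resize(im[135:235,215:335],None,fx=6,fy=6,interpolation=cv2.INTER_CUBIC)
cv2.imwrite("pics/c10.png",np.clip(255*(z/255.)**.6,0,255).astype(np.uint8))
im=cv2.imread("pics/a10_t.png");z=cv2.resize(im[130:250,320:440],None,fx=5,fy=5,interpolation=cv2.INTER_CUBIC)
cv2.imwrite("pics/c10t.png",np.clip(255*(z/255.)**.6,0,255).astype(np.uint8))
E
```

```text
s (np.float64(-9.152516817704011), np.float64(26.84748318229599), 10, array([-160.0197, -124.3067,  -87.9805,  -51.6778,  -16.3578,   18.6835,
         55.3681,   92.9579,  127.268 ,  163.543 ]))
t (np.float64(-9.134944803130567), np.float64(26.865055196869434), 10, array([-160.6672, -124.0003,  -88.3163,  -52.1886,  -16.4034,   19.9665,
         55.7109,   91.7286,  127.9379,  163.8821]))
28.3 [0.5659 0.067  0.2104] [-0.844  -1.2332 -0.4174]
```

View pics/c10.png

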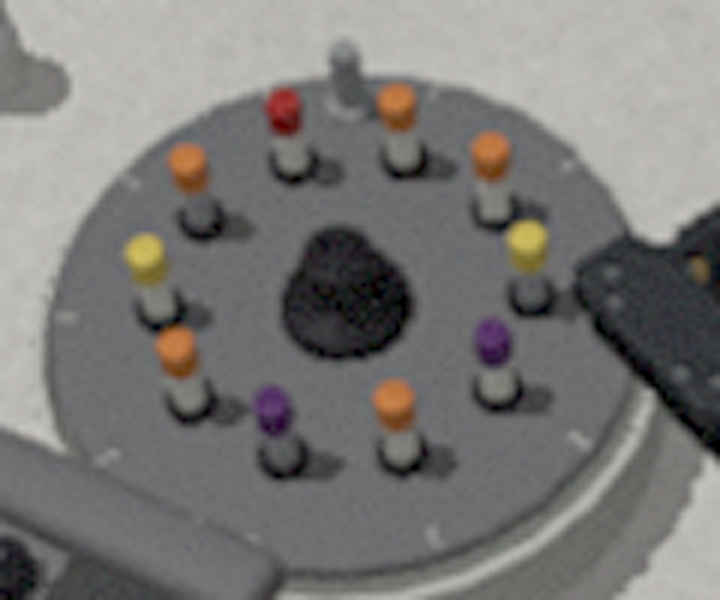

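View pics/c10t.png

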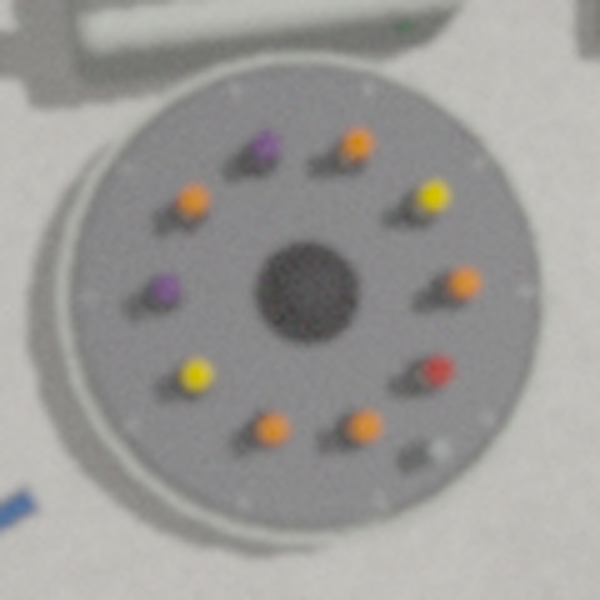

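```bash
python3 - <<'E'
from h import *
print(bot.hand_in()); s=bot.read_state();print(s["time_s"])
E
```

```text
the job is handed in; nothing more can be done
None
the job is handed in; nothing more can be done
```

The carousel is in the next station, and the short capped tube is standing in its empty holder, released. I handed the job in at about 28 s of the allowed 69 s; no verdict is reported.

- **Carousel:** I pushed the peg round anticlockwise in steps of about 1°. The drag at the peg measured about 7–9 N (forces are read at the wrist). The push then went slack to about 1 N, which was the click. A careful extra nudge met about 5 N with almost no movement, so I stopped and backed off. The images show a total turn of about 26.9°, the same before and after loading the tube.
- **Tube:** I gripped it by the cap and lowered it into the holder with no force felt on the way. It touched the floor with about 3 N at the expected height, with the tool tip at 91.2 mm against about 91.5 mm calculated. Then I released it and moved the arm clear.
- **Last pictures:** All ten caps sit in an even ring. The new cap measures 163.5° in one camera and 163.9° in the other, against 163.8° expected. It stands like its neighbours.

**What I could not confirm:**
- **Detent:** I could not see it directly. I judged it seated from the click and the climbing push, and it may sit up to about 0.02 rad short of the station's centre.
- **Cameras:** The two views disagreed by up to about 3 mm on absolute positions. I picked a position between them for the holder and relied on feeling for contact on the way down.
- **Bystanders:** I did not re-measure them at the end. The two tall rack tubes still looked in place after the lift, and no unexpected forces showed up.

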